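Move the desk set to the new rack in order of height

TASK

Move the bell, the hand stamp, the ink bottle and the pencil sharpener from the old rack to the new one, one upright in the middle of each seat, in order of height: the tallest on the seat beside the brass knob, then ever shorter, the shortest at the far end. Never tip the ink bottle over, and leave the hourglass, the match box and the small dish where they are.

Things in the scene. Friction and masses are not known exactly. Their poses are not given: they have to be found in the camera images.
- bell: brass hand bell standing mouth down, 62 mm across at the bottom and 93 mm tall, the tallest of the four; wide part up to 45 mm, above it an upright handle about 20 mm thick from 45 to 93 mm, the part to grip. Origin: centre of its underside, z up. About 0.14 kg. At the start it stands on one of the four seats of the old rack, any of them.
- stamp: turned wooden hand stamp with brown handle, 74 mm tall; foot 37 mm across and 16 mm high, waist 24 mm across, rounded handle 30 mm across from 26 to 74 mm above its underside, to be gripped there. Origin: centre of its underside, z up. About 0.05 kg. At the start it stands on one of the four seats of the old rack, any of them.
- ink_bottle: squat dark blue ink bottle with a black screw cap (fixed), 58 mm tall; faceted body 52 mm across up to 42 mm, round cap 34 mm across from 42 to 58 mm. Can be gripped by the cap or the body. Origin: centre of its underside, z up. About 0.11 kg. At the start it stands on one of the four seats of the old rack, any of them.
- sharpener: round brass pencil sharpener, a plain upright cylinder 29 mm across and 25 mm tall, the lowest of the four. Origin: centre of its underside, z up. About 0.06 kg. At the start it stands on one of the four seats of the old rack, any of them.
- old_rack: old rack, full at the start: dark wooden board, 84 x 330 mm (x, y), no knob. Seats at y = +108, +36, -36, -108 mm (x = 0), cork discs 44 mm wide; brass pins 6 mm thick, 10 mm high, at x = +-34, y = +-144, +-72, 0 mm. Things stand 14 mm above the desk. Origin: centre of underside; y along row, z up. Any yaw; fixed.
- new_rack: new rack, empty at the start: light wooden board, 84 x 330 mm (x, y); brass knob 22 mm thick, 40 mm high at y = +153 mm. Seats at y = +108, +36, -36, -108 mm (x = 0), cork discs 44 mm wide; brass pins 6 mm thick, 10 mm high, at x = +-34, y = +-144, +-72, 0 mm. Things stand 14 mm above the desk. Origin: centre of underside; y along row, z up. Any yaw; fixed.
- hourglass: bystander: sand timer in a wooden frame, 56 mm across, 100 mm tall, standing loose on the leather desk pad. Origin: centre of its underside. Leave it alone.
- match_box: bystander: red and dark match box lying flat and loose, 36 x 56 x 15 mm. Origin: centre of its underside. Leave it alone.
- coin_dish: bystander: small round grey dish, 58 mm across, 16 mm tall, loose on the leather desk pad. Origin: centre of its underside. Leave it alone.
Things that resemble listed ones, but are neither listed nor needed, are in the scene too. What is shaped like the bell but pink or turquoise is not meant.

How it is judged (in metres and radians):
At the end, for the whole second after the job is handed in: On the new rack, counted from the knob: bell, hand stamp, ink bottle, pencil sharpener, each standing on its own seat, its centre within 13 mm of the seat's centre along and across the rack, its underside within 5 mm of the board's upper face, upright within 0.12 rad, and at rest (x of bell in the frame of new_rack between -0.013 and 0.013 m and y of bell in the frame of new_rack between 0.095 and 0.121 m and z of bell in the frame of new_rack between 0.009 and 0.019 m and angle between each of bell, stamp, ink_bottle, sharpener's own z axis and vertical below 0.12 rad and linear speed of each of bell, stamp, ink_bottle, sharpener below 0.02 m/s and angular speed of each of bell, stamp, ink_bottle, sharpener below 0.2 rad/s and x of stamp in the frame of new_rack between -0.013 and 0.013 m and y of stamp in the frame of new_rack between 0.023 and 0.049 m and z of stamp in the frame of new_rack between 0.009 and 0.019 m and x of ink_bottle in the frame of new_rack between -0.013 and 0.013 m and y of ink_bottle in the frame of new_rack between -0.049 and -0.023 m and z of ink_bottle in the frame of new_rack between 0.009 and 0.019 m and x of sharpener in the frame of new_rack between -0.013 and 0.013 m and y of sharpener in the frame of new_rack between -0.121 and -0.095 m and z of sharpener in the frame of new_rack between 0.009 and 0.019 m); the robot touches nothing.
It fails at once if the ink bottle is tipped by more than 0.7 rad (angle between ink_bottle's own z axis and vertical above 0.7 rad).
It fails at once if a bystander (hourglass, match box or dish) is displaced by more than 20 mm or the hourglass is tipped over (distance of any of hourglass, match_box, coin_dish from where it was at the start of the episode above 0.02 m or angle between hourglass's own z axis and vertical above 0.5 rad).
It also fails if it takes over 112 s, if anything falls off the work surface, if the arm or the gripper's body presses on something with over 40 N, if the wrist force passes 120 N, or if a joint passes its speed limit or range.

ROBOT

A 6-joint arm with a two-finger parallel gripper is mounted at the origin on a cart in front of the work surface, level with it; the furniture and walls round the work are solid. World frame = base frame: x ahead of the robot, y to its left, z up, the work surface at z = 0. Lengths are in m, angles in degrees, forces in N, time in s.
With the tool pointing down it reaches from about 0.4 to 0.825 m from the base axis. Payload 7 kg.
Tool frame: the origin (TCP) lies midway between the tips of the shut fingers; the grasp point (between the pads) lies 19 mm behind it (hold_point_z is the distance from the TCP to the grasp point, in m); z points along the fingers, y is the line along which they close (so a half turn about z gives the same grasp; the last joint's range is limited). The gripper opens to 88 mm and grips with 3 to 60 N. Pads are 19 mm wide; open, the fingers measure 130 mm over their backs; the gripper's body (78 mm by 193 mm) begins 47 mm behind the grasp point.
Start: joints at [-52.821, 20.546, 0.682, 0, -70.136, -16.507], TCP at [0.238, -0.632, 0.193] pointing down, gripper open.
Joint ranges: [-176.03, 176.03], [-82.01, 121.73], [-58.28, 71.71], [-173.87, 95.51], [-174.79, -0.11], [-173.66, 173.66]. Speed limits (degrees/s): [136.94, 136.94, 172.46, 180, 180, 180].

INTERFACE

Orientations are given as [roll, pitch, yaw] about the fixed x, y, z axes, in that order (R = Rz(yaw) Ry(pitch) Rx(roll)).
In Python, from plant import get_state, capture, close_job, hold_point_z gives the robot as it stands.
- The arm moves only by the shell command python3 -m inch 'ROWS' [FORCE]. ROWS is text: rows parted by semicolons, each of 5 numbers parted by spaces: the shift along the tool's x, y, z normalised to -1 to 1, where 1 is 0.15 m, then the turn about the tool's z normalised to -1 to 1, where 1 is 360 degrees, then the opening, from 0 (shut) to 1 (fully open). In form: tx ty tz spin grip; .... A call has exactly 8 rows; each row shifts and turns the commanded pose from where the row before left it, along the tool's axes as they then stand; what a row does not reach is not made up. A row lasts 1/8 s, in which the tool goes at most 62.5 mm and 10.7 degrees, less where a joint would pass 70% of its speed; a pose out of reach is approached as far as the arm can. A call with a number of a shift or a turn outside -1 to 1 is refused whole. A call with a gripper value outside its range is refused whole. The fingers move at their own pace and stop on an object; FORCE is the grip in N (left out, the last holds). Time passes only in rows, so rows that do not move let the fingers close, or fill a call up. It gives the time, the measured TCP pose, the force, the opening and the grip force at its end, in the units of the state.
- get_state(): the state, without advancing time (a new reading comes with each control period).
- capture(name): name is "scene" or "top" or "wrist"; returns a dict with "color" (400x640x3 uint8, blue, green, red), "mtx" (3x3 intrinsics, pixels), "R" (3x3) and "t" (3): a world point X has camera coordinates R X + t. Camera axes: x right, y down, z forward; pixel columns grow to the right and rows downward; lengths in m; the calibration is good to about 2 mm. A picture is of the moment at which its call begins. There is no depth.
- close_job(): hands the job in; it is judged then, once.
The state is a dict: "time_s": time; "joints": joint angles; "qd": joint speeds; "joint_torque": joint torques, N m; "tcp_pos": TCP position; "eef_rot": TCP orientation; "contact_force": force on the tool from outside, world axes, zero at the start; "moment": the same for the moment, N m; "gripper_width": finger opening in m; "gripper_force": force on a finger pad.
Only numpy, scipy, OpenCV 4.12 (cv2) and the standard library are available. Lean on these libraries where they do the work, as an engineer would, in place of code of your own. Each camera call takes 0.05 s, during which the arm holds its last target. There are 200 camera calls.

## Working session

There is one attempt and no reset: what is moved stays moved. The work goes in short steps, Python scripts to look and compute and a shell command to move; the robot and the scene stay as the last step left them, time stands still between calls to the robot, and variables do not carry over. Pictures are saved under pics/ and viewed, at most 14 in all, crops included, and the job is handed in when it is done.

```bash
ls; mkdir -p pics
python3 - <<'E'
from plant import *
import cv2,json
print(get_state(),hold_point_z)
for n in("scene","top","wrist"):
    c=capture(n);cv2.imwrite(f"pics/{n}0.png",c["color"]);print(n,c["mtx"].tolist(),c["R"].tolist(),c["t"].tolist())
E
```

```text
pics
{'time_s': 0.0, 'joints': array([-5.28195415e+01,  2.05917899e+01,  6.33699464e-01, -2.07379582e-02,
       -7.01364242e+01, -1.65064608e+01]), 'qd': array([-0.01921468, -0.0341635 ,  0.00261879,  0.01764172, -0.01430078,
       -0.01767422]), 'joint_torque': array([ 9.81593876e-04, -5.82720029e+01,  2.93059373e+01,  6.99721813e+00,
        6.92273868e-03, -1.37515135e-04]), 'tcp_pos': array([ 0.2380813 , -0.63102868,  0.19231623]), 'eef_rot': array([ 1.79903841e+02, -8.16498794e-03, -1.59333058e+02]), 'contact_force': array([-0.36117903, -0.23311091,  0.42849394]), 'moment': array([-0.02390133, -0.00247628,  0.01880494]), 'gripper_force': 0.0, 'gripper_width': 0.0874452535254428} 0.0188
scene [[377.11045527019223, 0.0, 326.25665189980293], [0.0, 377.11045527019223, 199.9502715166666], [0.0, 0.0, 1.0]] [[0.5814248477999054, -0.8132757156737523, 0.022972954886192377], [-0.5037509422137448, -0.38202592387662965, -0.7747846034253467], [0.638889767158327, 0.4389063724549391, -0.631807772695798]] [-0.3509343879119928, 0.3208311579185867, 0.7138909994778944]
top [[512.6814052822095, 0.0, 311.73983674820323], [0.0, 512.6814052822095, 200.51658881593482], [0.0, 0.0, 1.0]] [[0.030208755664432044, -0.9995357601894165, 0.003961714751513028], [-0.995081208893512, -0.030447760273952316, -0.094267288076652], [0.09434415078971888, -0.0010945304315706334, -0.995539041532225]] [-0.04139342686503473, 0.5504347893421928, 1.5893061288952528]
wrist [[355.1936802251333, 0.0, 316.1432346305021], [0.0, 355.1936802251333, 195.92420612965822], [0.0, 0.0, 1.0]] [[-0.3527761936558642, 0.9357029930759964, 0.002977572552060122], [0.9033791945141381, 0.3397568822859299, 0.26167019673308706], [0.24383393551486626, 0.09500089309036704, -0.9651527558906751]] [0.6726755545232871, -0.03311938205884191, 0.38983784413477435]
```

View pics/top0.png

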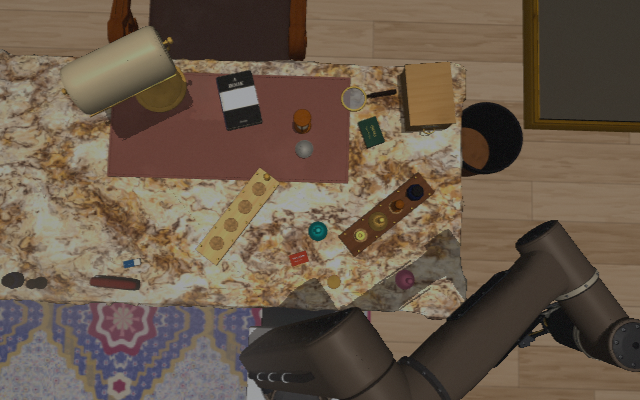

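View pics/scene0.png

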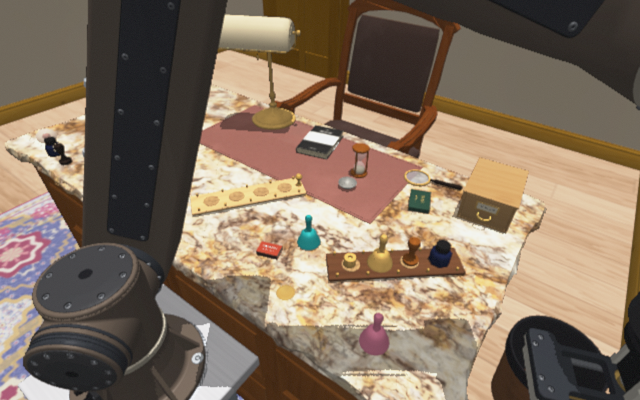

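Top view: new rack runs from the knob at (267,177) to (210,255). The old rack holds the sharpener at (361,236), bell (380,222), stamp (399,205) and ink bottle (415,192). Possible mix-ups are the turquoise bell (318,231), the pink bell (405,280), a brass disc (334,282), and dark things at the left, (12,280). I choose the ones on the dark board. The hourglass is at (302,120), the dish at (304,149) and the match box at (299,258).

```bash
cat > h.py <<'E'
import numpy as np,cv2
from plant import *
def ray(c,u,v,z):
    d=c["R"].T@np.linalg.inv(c["mtx"])@[u,v,1]; o=-c["R"].T@c["t"]
    return o+d*(z-o[2])/d[2]
def proj(c,X):
    p=c["mtx"]@(c["R"]@np.array(X)+c["t"]);return p[:2]/p[2]
E
python3 - <<'E'
from h import *
c=capture("top");im=c["color"];
cv2.imwrite("pics/crop.png",cv2.resize(im[165:275,190:440],None,fx=3.2,fy=3.2,interpolation=cv2.INTER_CUBIC))
hsv=cv2.cvtColor(im,cv2.COLOR_BGR2HSV)
for p in[(210,240),(240,190),(224,232),(350,247),(392,218),(420,180),(231,226)]:print(p,hsv[p[1],p[0]])
E
```

```text
(210, 240) [ 19 125 131]
(240, 190) [ 17  76 141]
(224, 232) [ 23 111 159]
(350, 247) [ 12 158  84]
(392, 218) [ 11 155  82]
(420, 180) [ 12 158  87]
(231, 226) [ 16 130 131]
```

View pics/crop.png

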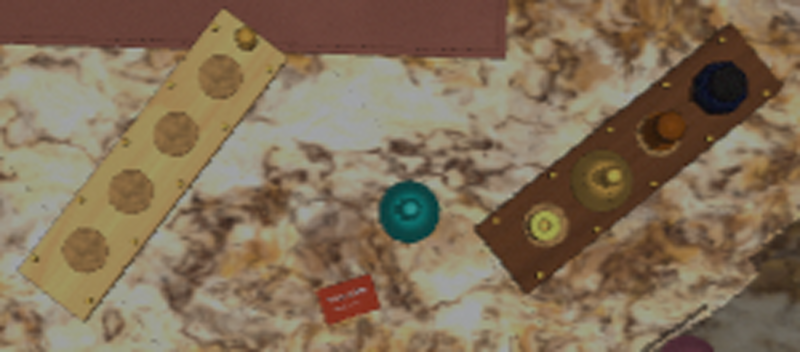

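The crop shows the seats at (220,76), (176,133), (131,191) and (86,249), with the knob at (246,37). The old rack holds, from right to left, ink bottle, stamp, bell and sharpener at (545,225). The choice is confirmed.

Run:
```python
from h import *
c=capture("top");im=c["color"];hsv=cv2.cvtColor(im,cv2.COLOR_BGR2HSV)
P=lambda u,v,z:ray(c,190+(u+.5)/3.2-.5,165+(v+.5)/3.2-.5,z)[:2]
def fit(pts):
    pts=np.array(pts);t=np.array([108,36,-36,-108])/1e3;m=pts.mean(0);d=(t@(pts-m))/(t@t)
    return m,d,t
S=[P(*p,.014) for p in[(220,76),(176,133),(131,191),(86,249)]]
m,d,t=fit(S);print("new",m,np.linalg.norm(d),np.degrees(np.arctan2(d[1],d[0])));d/=np.linalg.norm(d)
for s,k in zip(S,t):print(s,m+d*k)
# old rack
co=[P(*p,.014) for p in[(728,26),(783,90),(528,293),(475,228)]]
m=np.mean(co,0);d=(co[0]+co[1]-co[2]-co[3]);print("old",m,np.linalg.norm(d)/2,np.degrees(np.arctan2(d[1],d[0])));d/=np.linalg.norm(d)
for k in t:print(m+d*k)
# tops
for n,p,z in(("ink",(728,84),.072),("stamp",(671,125),.085),("bell",(613,177),.105),("sh",(545,225),.039),("turq",(409,208),.09),("match",(348,300),.015)):print(n,P(*p,z))
for n,p,z in(("pink",(405,280),.05),("turq",(318,231),.05),("hour",(302,120),.08),("dish",(304,149),.016)):print(n,ray(c,*p,z)[:2])
w=capture("wrist");R=w["R"];o=-R.T@w["t"];print("wristcam",o)
```

```text
new [0.49850279 0.20838196] 0.9967564136157899 -35.472353538625455
[0.58606578 0.14605304] [0.58645752 0.14570847]
[0.527935   0.18732227] [0.52782103 0.1874908 ]
[0.46918087 0.22925408] [0.46918455 0.22927312]
[0.41082951 0.27089843] [0.41054806 0.27105544]
old [ 0.51624954 -0.26206962] 0.324173894863065 -49.96210218341802
[ 0.58572531 -0.34475649]
[ 0.53940813 -0.28963191]
[ 0.49309095 -0.23450734]
[ 0.44677377 -0.17938276]
ink [ 0.58659281 -0.34705755]
stamp [ 0.54422909 -0.29069058]
bell [ 0.4919682  -0.23376659]
sh [ 0.44732656 -0.1776532 ]
turq [ 0.45785882 -0.04446776]
match [0.36878143 0.01166196]
pink [ 0.31360574 -0.31736489]
turq [ 0.4552899  -0.04678706]
hour [0.79528133 0.0130595 ]
dish [0.71719738 0.00511232]
wristcam [ 0.17219955 -0.65530936  0.38331106]
```

```bash
cat >> h.py <<'E'
from scipy.spatial.transform import Rotation as Ro
T=dict(o1=(.5857,-.3448),o2=(.5394,-.2896),o3=(.4931,-.2345),o4=(.4468,-.1794),
       n1=(.5865,.1457),n2=(.5278,.1875),n3=(.4692,.2293),n4=(.4105,.2711))
def go(x,y,z,yaw):
    s=get_state();R=Ro.from_euler("xyz",s["eef_rot"],degrees=True)
    d=np.array([x,y,z])-s["tcp_pos"];dy=(yaw-s["eef_rot"][2]+180)%360-180
    t=R.inv().apply(d)/.15
    Rn=Ro.from_euler("xyz",[180,0,yaw],degrees=True)
    print("t",round(s["time_s"],2),"tcp",s["tcp_pos"].round(4),s["eef_rot"].round(2),"w",s["gripper_width"].round(4))
    print("now-axes",t.round(3),"after-spin axes",(Rn.inv().apply(d)/.15).round(3),"spin",round(-dy/360,4))
E
cat > g.py <<'E'
import sys
from h import *
n,z=sys.argv[1],float(sys.argv[2]); go(*T[n],z,-50 if n[0]=="o" else -35.5)
E
python3 -m inch '0 0 -0.05 -0.028 1;0 0 -0.05 -0.028 1;0 0 -0.05 -0.028 1;0 0 -0.05 -0.028 1;0 0 -0.05 -0.028 1;0 0 -0.05 -0.028 1;0 0 -0.05 -0.028 1;0 0 -0.05 -0.028 1' 20; python3 g.py o3 .2
```

```text
time_s: 1.3
tcp_pos: [0.2382, -0.6314, 0.2534]
eef_rot: [180.0, 0.0, -78.4]
contact_force: [0.0, 0.7, -0.2]
gripper_width: 0.0878
gripper_force: 0.0Traceback (most recent call last):
  File "g.py", line 3, in <module>
    n,z=sys.argv[1],float(sys.argv[2]); go(*T[n],z,-50 if n[0]=="o" else -35.5)
                                        ~~^^^^^^^^^^^^^^^^^^^^^^^^^^^^^^^^^^^^^
  File "h.py", line 16, in go
    print("t",round(s["time_s"],2),"tcp",s["tcp_pos"].round(4),s["eef_rot"].round(2),"w",s["gripper_width"].round(4))
                                                                                         ^^^^^^^^^^^^^^^^^^^^^^^^
AttributeError: 'float' object has no attribute 'round'
```

Spin works as predicted. Next I finish the turn.

```bash
sed -i 's/s\["gripper_width"\].round(4)/round(s["gripper_width"],4)/' h.py
python3 -m inch '0 0 0 -0.027 1;0 0 0 -0.026 1;0 0 0 -0.026 1;0 0 0 0 1;0 0 0 0 1;0 0 0 0 1;0 0 0 0 1;0 0 0 0 1' >/dev/null; python3 g.py o3 .2
```

```text
t 2.3 tcp [ 0.2383 -0.6315  0.2533] [180.     0.   -50.28] w 0.0878
now-axes [-0.95  -2.998  0.355] after-spin axes [-0.936 -3.003  0.355] spin -0.0008
```

```bash
python3 -m inch '-0.118 -0.34 0 0 1;-0.118 -0.34 0 0 1;-0.118 -0.34 0 0 1;-0.118 -0.34 0 0 1;-0.118 -0.34 0 0 1;-0.118 -0.34 0 0 1;-0.118 -0.34 0 0 1;-0.118 -0.34 0 0 1' >/dev/null; 
python3 -m inch '0 -0.28 0 0 1;0 0 0.1 0 1;0 0 0.1 0 1;0 0 0.1 0 1;0 0 0 0 1;0 0 0 0 1;0 0 0 0 1;0 0 0 0 1' >/dev/null;python3 g.py o3 .2
python3 - <<'E'
from h import *
w=capture("wrist");im=w["color"].copy()
for p in[(.4931,-.2345,.107),(.5394,-.2896,.088),(.5857,-.3448,.072),(.4468,-.1794,.039)]:
    q=proj(w,p);print(q);
    if abs(q).max()<700:cv2.circle(im,tuple(int(a) for a in q),4,(0,0,255),1)
cv2.imwrite("pics/w1.png",im)
E
```

```text
t 4.3 tcp [ 0.4939 -0.235   0.2088] [-1.7996e+02 -4.0000e-02 -5.0260e+01] w 0.0877
now-axes [-0.006  0.002  0.058] after-spin axes [-0.006  0.002  0.058] spin -0.0007
[317.23050683 185.34960908]
[316.80691912  97.17267725]
[316.45606668   7.69212244]
[317.42800428 235.30371174]
```

View pics/w1.png

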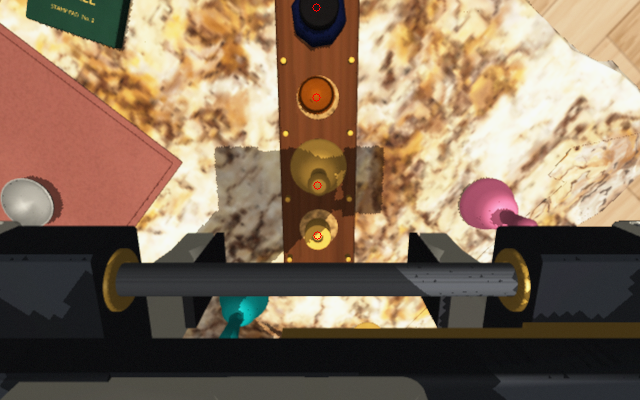

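Predicted tops (317,185), (317,97), (316,8) and (317,235) sit on the bell, stamp, ink cap and sharpener, so positions are good. Descending on the bell.

```bash
python3 -m inch '-0.006 0 0.19 0 1;0 0 0.19 0 1;0 0 0.19 0 1;0 0 0.19 0 1;0 0 0.17 0 1;0 0 0 0 1;0 0 0 0 0;0 0 0 0 0' 25 >/dev/null; 
python3 -m inch '0 0 0 0 0;0 0 0 0 0;0 0 0 0 0;0 0 0 0 0;0 0 0 0 0;0 0 -0.05 0 0;0 0 -0.1 0 0;0 0 -0.2 0 0';
python3 g.py n1 .2
```

```text
time_s: 6.35
tcp_pos: [0.4925, -0.2341, 0.1219]
eef_rot: [179.9, 0.1, -50.3]
contact_force: [0.3, 0.3, 0.6]
gripper_width: 0.0004
gripper_force: 0.0
t 6.35 tcp [ 0.4925 -0.2341  0.1219] [ 1.7994e+02  7.0000e-02 -5.0250e+01] w 0.0004
now-axes [-1.547 -2.1   -0.521] after-spin axes [-0.96  -2.425 -0.521] spin -0.041
```

Run:
```python
from h import *
w=capture("wrist");c=capture("scene");cv2.imwrite("pics/w2.png",np.hstack([w["color"][:,200:440],cv2.resize(c["color"][200:320,290:490],None,fx=2.5,fy=2.5)[:400] if 0 else cv2.copyMakeBorder(cv2.resize(c["color"][210:330,300:500],(520,312)),0,88,0,0,0)]))
```

```text
(no output)
```

View pics/w2.png

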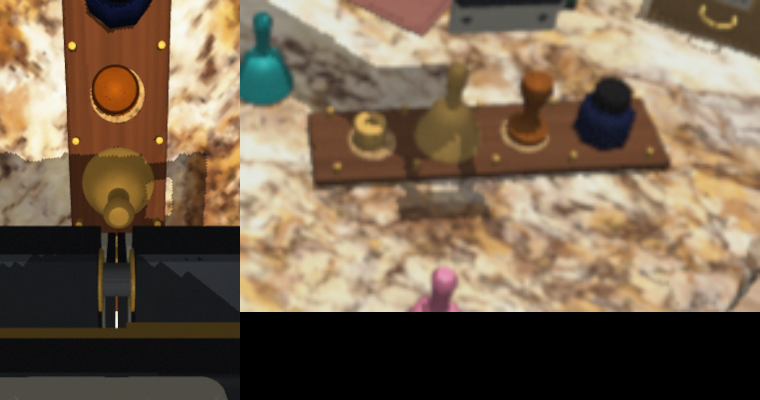

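The bell stands undisturbed on its seat (its handle is at about (318,215) in the wrist frame). The shut fingers are at about (317,280), which suggests an offset along tool x, so I check it.

Run:
```python
from h import *
w=capture("wrist");s=get_state();R=Ro.from_euler("xyz",s["eef_rot"],degrees=True)
for z in(0,-.019,-.045):print(z,proj(w,s["tcp_pos"]+R.apply([0,0,z])))
print(proj(w,(.4931,-.2345,.107)))
o=-w["R"].T@w["t"];print(R.inv().apply(o-s["tcp_pos"]))
c=capture("top");cv2.imwrite("pics/top2.png",np.hstack([cv2.resize(c["color"][160:260,340:440],(400,400)),w["color"][:,120:520]]))
```

```text
0 [317.88247582 226.05930465]
-0.019 [317.99991754 238.53628218]
-0.045 [318.20414772 260.23364317]
[319.83996756 218.32482988]
[ 0.06991384 -0.00073124 -0.19226612]
```

View pics/top2.png

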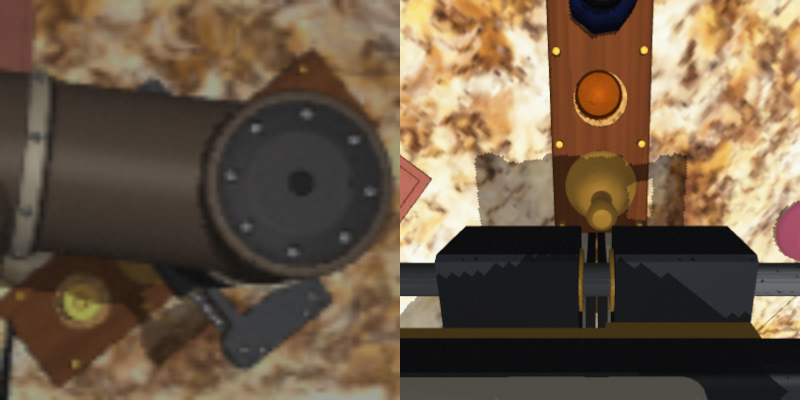

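The axes agree to about 1 mm, so most likely the fingers close slowly and I lifted too early. I retry and confirm the grip before lifting.

```bash
python3 -m inch '0 0 -0.05 0 0.6;0 0 0 0 0.6;0 0 0 0 0.6;0 0 0 0 0.6;0 0 0 0 0.6;0 0 0 0 0.6;0 0 0 0 0.6;0 0 0 0 0.6'
python3 -m inch '0 0 0.1 0 0.6;0 0 0.1 0 0.6;0 0 0.1 0 0.6;0 0 0.1 0 0.6;0 0 0 0 0.6;0 0 0 0 0.6;0 0 0 0 0;0 0 0 0 0' 25; 
python3 -m inch '0 0 0 0 0;0 0 0 0 0;0 0 0 0 0;0 0 0 0 0;0 0 0 0 0;0 0 0 0 0;0 0 0 0 0;0 0 0 0 0'
```

```text
time_s: 7.55
tcp_pos: [0.4931, -0.2342, 0.1288]
eef_rot: [-180.0, -0.0, -50.3]
contact_force: [0.1, -0.5, -0.3]
gripper_width: 0.0527
gripper_force: 0.0
time_s: 8.55
tcp_pos: [0.4934, -0.2342, 0.0693]
eef_rot: [-180.0, -0.0, -50.2]
contact_force: [-0.7, 0.3, -0.7]
gripper_width: 0.038
gripper_force: 0.0
time_s: 9.55
tcp_pos: [0.494, -0.2346, 0.0703]
eef_rot: [-180.0, -0.1, -50.2]
contact_force: [-2.0, 1.0, 11.0]
gripper_width: 0.0081
gripper_force: 21.3
```

Run:
```python
from h import *
w=capture("wrist");c=capture("scene");print(get_state()["gripper_width"])
cv2.imwrite("pics/w3.png",np.hstack([w["color"][60:360,170:470],cv2.resize(c["color"][200:300,310:470],(480,300))]))
```

```text
0.007814575722329933
```

View pics/w3.png

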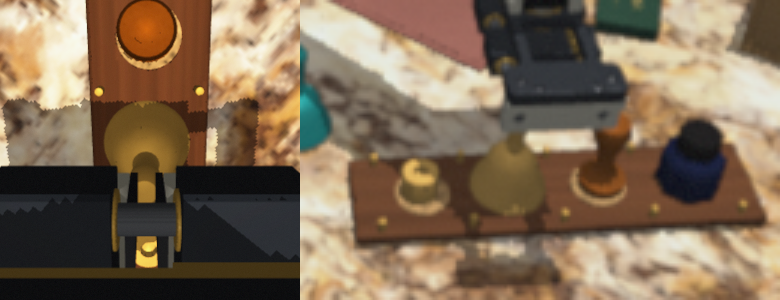

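Wrist view: the handle sits between the pads, centred, with the bulb at (147,245) in the crop. The bell is upright and the neighbours are unmoved. I lift gently and check.

```bash
python3 -m inch '0 0 -0.03 0 0;0 0 -0.05 0 0;0 0 -0.05 0 0;0 0 -0.07 0 0;0 0 0 0 0;0 0 0 0 0;0 0 0 0 0;0 0 0 0 0' 40
python3 - <<'E'
from h import *
w=capture("wrist");c=capture("scene");print(get_state()["gripper_width"])
cv2.imwrite("pics/w4.png",np.hstack([w["color"][60:360,170:470],cv2.resize(c["color"][180:300,310:470],(400,300))]))
E
```

```text
time_s: 10.65
tcp_pos: [0.4929, -0.2342, 0.0985]
eef_rot: [180.0, 0.0, -50.3]
contact_force: [0.3, 0.3, 0.7]
gripper_width: 0.0008
gripper_force: 0.0
0.0002804858632004892
```

View pics/w4.png

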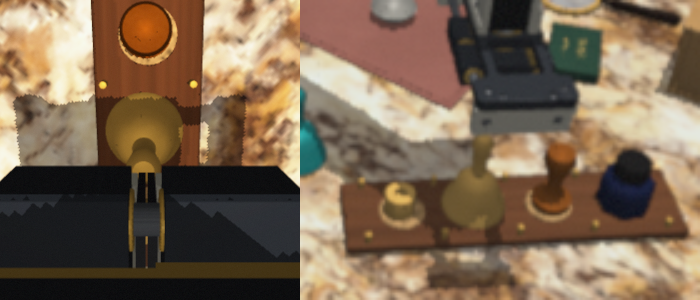

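The gripper is shut again and the bell still stands at (147,160) in the crop, so the grip squeezed off it. I measure the handle's shape numerically on the equally shaped turquoise bell, and the bell's true axis by two-view rays.

Run:
```python
from h import *
c=capture("scene");im=c["color"];hsv=cv2.cvtColor(im,cv2.COLOR_BGR2HSV)
m=cv2.inRange(hsv,(80,90,40),(100,255,255))[205:255,290:330]
for z in(0,.045,.06,.075,.093):print("z",z,proj(c,(.4565,-.0455,z)).round(1))
print("turq",[(205+i,int(r.sum()//255),int(np.nonzero(r)[0].mean()+290)) for i,r in enumerate(m) if r.any()])
# bell in scene: expected rows
for z in(.014,.059,.075,.09,.107):print("bell",z,proj(c,(.4931,-.2345,z)).round(1))
for v in range(236,266,3):print(v,[tuple(int(a) for a in hsv[v,u]) for u in range(370,392,2)])
```

```text
z 0 [307.7 241.4]
z 0.045 [307.6 228.9]
z 0.06 [307.5 224.5]
z 0.075 [307.5 220.1]
z 0.093 [307.4 214.7]
turq [(215, 3, 308), (216, 5, 308), (217, 7, 308), (218, 7, 308), (219, 7, 308), (220, 5, 308), (221, 5, 308), (222, 5, 308), (223, 5, 308), (224, 5, 308), (225, 5, 308), (226, 4, 308), (227, 5, 308), (228, 8, 308), (229, 11, 309), (230, 13, 308), (231, 14, 308), (232, 15, 308), (233, 16, 308), (234, 16, 308), (235, 18, 308), (236, 19, 308), (237, 20, 308), (238, 21, 308), (239, 22, 308), (240, 22, 308), (241, 23, 308), (242, 22, 308), (243, 22, 308), (244, 21, 308), (245, 20, 308), (246, 19, 308), (247, 17, 308), (248, 13, 308), (249, 7, 308)]
bell 0.014 [378.4 262.1]
bell 0.059 [380.5 249.3]
bell 0.075 [381.3 244.5]
bell 0.09 [382. 240.]
bell 0.107 [382.9 234.7]
236 [(16, 65, 117), (15, 67, 118), (15, 63, 126), (16, 67, 103), (16, 76, 97), (19, 141, 107), (19, 139, 130), (19, 142, 133), (19, 131, 111), (16, 100, 158), (14, 109, 141)]
239 [(16, 50, 128), (15, 56, 118), (13, 58, 102), (14, 59, 87), (16, 64, 108), (19, 135, 98), (20, 139, 101), (20, 139, 101), (18, 122, 117), (16, 
[... 739 characters left out ...]
 (19, 133, 107), (20, 141, 116), (19, 142, 124), (19, 141, 132), (20, 140, 135), (19, 139, 134), (19, 141, 127), (19, 141, 119), (19, 140, 106), (12, 141, 107)]
257 [(19, 135, 104), (19, 140, 106), (19, 137, 110), (19, 139, 112), (19, 133, 115), (19, 143, 118), (19, 141, 116), (19, 137, 112), (19, 135, 108), (20, 136, 103), (17, 138, 102)]
260 [(19, 136, 105), (19, 137, 106), (19, 136, 107), (20, 134, 110), (19, 140, 109), (19, 139, 110), (20, 135, 106), (19, 137, 106), (19, 135, 104), (19, 135, 100), (19, 133, 96)]
263 [(20, 140, 106), (19, 141, 107), (19, 136, 107), (19, 141, 105), (19, 137, 106), (19, 137, 104), (19, 143, 102), (20, 140, 100), (19, 139, 99), (19, 136, 101), (20, 130, 98)]
```

Run:
```python
from h import *
w=capture("wrist");s=get_state();R=Ro.from_euler("xyz",s["eef_rot"],degrees=True)
im=w["color"][170:350,250:390];im=cv2.resize(im,None,fx=4.4,fy=3.3,interpolation=cv2.INTER_CUBIC)
im=cv2.resize(w["color"][180:340,260:375],(575,600) if 0 else (431,600),interpolation=cv2.INTER_CUBIC);k=3.75
im=cv2.convertScaleAbs(im,alpha=1.6,beta=25)
for p,col in((s["tcp_pos"],(0,0,255)),(s["tcp_pos"]+R.apply([0,0,-.019]),(0,255,0)),((.4931,-.2345,.096),(255,0,255)),((.4931,-.2345,.107),(255,255,0))):
    q=(proj(w,p)-[260,180])*k;print(proj(w,p));cv2.circle(im,tuple(int(a) for a in q),5,col,2)
cv2.imwrite("pics/w5.png",im)
```

```text
[317.05988502 225.57251233]
[317.12662889 238.19352763]
[317.3252962  223.56211922]
[317.37935704 230.37708278]
```

View pics/w5.png

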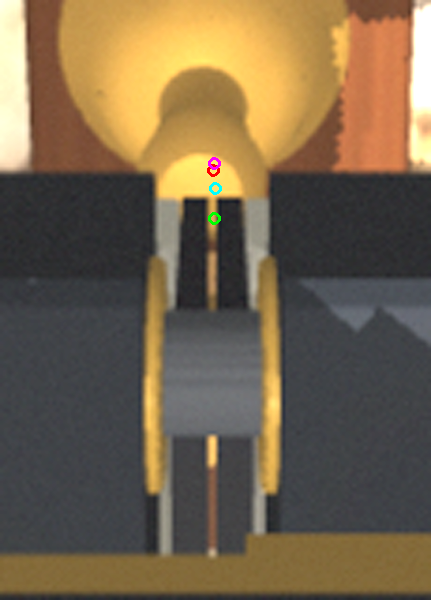

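The shut fingertips' lower edge is at crop v≈198 (image v≈233) and hides the bell's top. So the real tips sit well above the reported TCP, roughly 30 mm, and I have been pinching only the rounded top. I open wide, go lower (clear of the bell's body in either case) and close softly.

```bash
python3 - <<'E'
from h import *
w=capture("wrist");s=get_state();R=Ro.from_euler("xyz",s["eef_rot"],degrees=True)
for x in(.0095,0,-.0095):print(x,[(z,proj(w,s["tcp_pos"]+R.apply([x,0,z]))[1].round(1)) for z in(0,-.01,-.02,-.03,-.04)])
E
python3 -m inch '0 0 -0.05 0 0.85;0 0 0 0 0.85;0 0 0 0 0.85;0 0 0 0 0.85;0 0 0 0 0.85;0 0 0 0 0.85;0 0 0 0 0.85;0 0 0 0 0.85' 10
python3 -m inch '0 0 0 0 0.85;0 0 0 0 0.85;0 0 0 0 0.85;0 0 0.1 0 0.85;0 0 0.1 0 0.85;0 0 0.1 0 0.85;0 0 0.1 0 0.85;0 0 0 0 0.85'
```

```text
0.0095 [(0, np.float64(209.6)), (-0.01, np.float64(215.2)), (-0.02, np.float64(221.4)), (-0.03, np.float64(228.3)), (-0.04, np.float64(236.1))]
0 [(0, np.float64(225.5)), (-0.01, np.float64(231.9)), (-0.02, np.float64(238.9)), (-0.03, np.float64(246.7)), (-0.04, np.float64(255.4))]
-0.0095 [(0, np.float64(241.1)), (-0.01, np.float64(248.1)), (-0.02, np.float64(255.9)), (-0.03, np.float64(264.5)), (-0.04, np.float64(274.1))]
time_s: 11.9
tcp_pos: [0.4931, -0.2342, 0.1062]
eef_rot: [180.0, 0.0, -50.2]
contact_force: [-0.1, -0.4, 0.3]
gripper_width: 0.0724
gripper_force: 0.0
time_s: 12.9
tcp_pos: [0.4919, -0.2341, 0.0445]
eef_rot: [179.9, 0.1, -50.3]
contact_force: [0.4, 0.1, -0.1]
gripper_width: 0.0743
gripper_force: 0.0
```

```bash
python3 -m inch '0 0 0 0 0;0 0 0 0 0;0 0 0 0 0;0 0 0 0 0;0 0 0 0 0;0 0 0 0 0;0 0 0 0 0;0 0 0 0 0' 10
python3 -m inch '0 0 0 0 0;0 0 0 0 0;0 0 0 0 0;0 0 0 0 0;0 0 0 0 0;0 0 0 0 0;0 0 0 0 0;0 0 0 0 0' 20
```

```text
time_s: 13.9
tcp_pos: [0.4932, -0.2342, 0.0463]
eef_rot: [-180.0, -0.0, -50.2]
contact_force: [-0.1, -0.1, 0.3]
gripper_width: 0.0184
gripper_force: 10.0
time_s: 14.9
tcp_pos: [0.4932, -0.2342, 0.0463]
eef_rot: [-180.0, -0.0, -50.2]
contact_force: [0.2, -0.1, 0.9]
gripper_width: 0.0179
gripper_force: 20.0
```

Width is now 18 mm with no side force, so this is a real grip. The effective tips sit about 30 mm above the reported TCP. Lifting.

```bash
python3 -m inch '0 0 -0.03 0 0;0 0 -0.07 0 0;0 0 -0.14 0 0;0 0 -0.2 0 0;0 0 -0.2 0 0;0 0 -0.2 0 0;0 0 -0.06 0 0;0 0 0 0 0' 30
python3 g.py n1 .18
```

```text
time_s: 15.9
tcp_pos: [0.4931, -0.2341, 0.1817]
eef_rot: [-179.9, -0.0, -50.3]
contact_force: [-1.9, 0.4, -1.9]
gripper_width: 0.0177
gripper_force: 30.0
t 15.9 tcp [ 0.4931 -0.2341  0.1817] [-1.7995e+02 -3.0000e-02 -5.0260e+01] w 0.0177
now-axes [-1.549 -2.098  0.012] after-spin axes [-0.964 -2.423  0.011] spin -0.041
```

```bash
python3 -m inch '0 0 0 -0.01 0;0 0 0 -0.011 0;0 0 0 -0.01 0;0 0 0 -0.01 0;-0.04 -0.1 0 0 0;-0.08 -0.2 0 0 0;-0.09 -0.24 0 0 0;-0.09 -0.24 0 0 0' >/dev/null
python3 -m inch '-0.09 -0.24 0 0 0;-0.09 -0.24 0 0 0;-0.1 -0.24 0 0 0;-0.1 -0.24 0 0 0;-0.1 -0.24 0 0 0;-0.1 -0.24 0 0 0;-0.06 -0.16 0 0 0;-0.03 -0.07 0 0 0' >/dev/null
python3 -m inch '0 0 0 0 0;0 0 0 0 0;0 0 0 0 0;0 0 0 0 0;0 0 0 0 0;0 0 0 0 0;0 0 0 0 0;0 0 0 0 0' 
python3 g.py n1 .06
```

```text
time_s: 18.9
tcp_pos: [0.588, 0.1495, 0.1812]
eef_rot: [180.0, 0.0, -35.5]
contact_force: [0.8, 0.8, -0.9]
gripper_width: 0.0176
gripper_force: 30.0
t 18.9 tcp [0.588  0.1495 0.1812] [180.     0.   -35.49] w 0.0176
now-axes [0.007 0.026 0.808] after-spin axes [0.007 0.026 0.808] spin 0.0
```

```bash
python3 -m inch '0.007 0.026 0 0 0;0 0 0.15 0 0;0 0 0.2 0 0;0 0 0.2 0 0;0 0 0.2 0 0;0 0 0.08 0 0;0 0 0.03 0 0;0 0 0 0 0' >/dev/null
python3 -m inch '0 0 0.01 0 0;0 0 0.01 0 0;0 0 0.01 0 0;0 0 0.005 0 0;0 0 0 0 0;0 0 0 0 0;0 0 0 0 0;0 0 0 0 0'; python3 g.py n1 .0455
```

```text
time_s: 20.9
tcp_pos: [0.5866, 0.1457, 0.047]
eef_rot: [-180.0, -0.0, -35.5]
contact_force: [0.1, -0.3, -0.5]
gripper_width: 0.0181
gripper_force: 30.0
t 20.9 tcp [0.5866 0.1457 0.047 ] [-179.99   -0.    -35.49] w 0.0181
now-axes [-0.     0.001  0.01 ] after-spin axes [-0.     0.001  0.01 ] spin 0.0
```

Contact force is just shifting (it was −1.9, now −0.5), so the bell is all but seated. I release it, rise, and move back toward the stamp.

```bash
python3 -m inch '0 0 0.005 0 0;0 0 0 0 0.3;0 0 0 0 0.5;0 0 0 0 0.5;0 0 0 0 0.5;0 0 0 0 0.5;0 0 0 0 0.5;0 0 0 0 0.5' 
python3 -m inch '0 0 -0.1 0 0.5;0 0 -0.2 0 0.5;0 0 -0.3 0 0.5;0 0 -0.3 0 0.8;0 0 0 0 0.8;0 0 0 0 0.8;0 0 0 0 0.8;0 0 0 0 0.8' ; python3 g.py o2 .18
python3 - <<'E'
from h import *
w=capture("wrist");c=capture("scene");
cv2.imwrite("pics/w6.png",np.hstack([w["color"][:,120:520],cv2.resize(c["color"][130:250,180:340],(400,300)) if 0 else cv2.resize(c["color"][130:290,180:340],(400,400))]))
E
```

```text
time_s: 21.9
tcp_pos: [0.5866, 0.1457, 0.0463]
eef_rot: [180.0, -0.0, -35.5]
contact_force: [0.1, -0.6, -0.5]
gripper_width: 0.044
gripper_force: 0.0
time_s: 22.9
tcp_pos: [0.5861, 0.1455, 0.1803]
eef_rot: [179.9, 0.0, -35.5]
contact_force: [0.1, 0.0, -0.1]
gripper_width: 0.0698
gripper_force: 0.0
t 22.9 tcp [0.5861 0.1455 0.1803] [ 1.7991e+02  4.0000e-02 -3.5490e+01] w 0.0698
now-axes [1.43  2.542 0.005] after-spin axes [2.022e+00 2.103e+00 2.000e-03] spin 0.0403
```

View pics/w6.png

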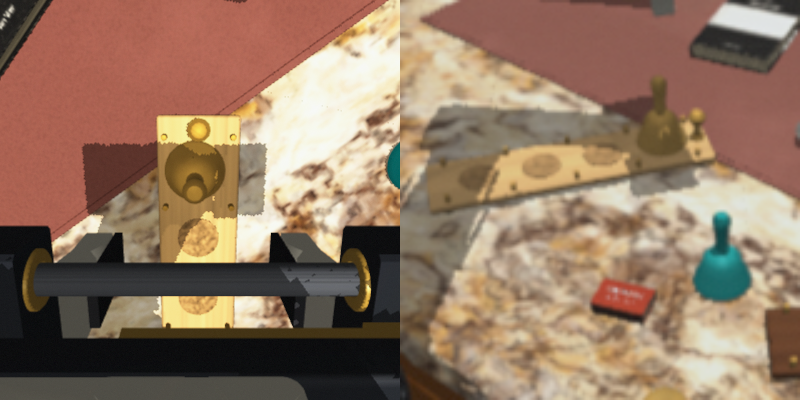

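The bell stands on the seat beside the knob at (195,170). I recheck the geometry: the pinch of the bell's top at TCP 0.070 implies real tips about 36 mm above the TCP. Next is the stamp.

```bash
python3 -m inch '0 0 0 0.02 0.7;0 0 0 0.0203 0.7;0.1 0.1 0 0 0.7;0.2 0.2 0 0 0.7;0.25 0.26 0 0 0.7;0.25 0.26 0 0 0.7;0.25 0.26 0 0 0.7;0.25 0.26 0 0 0.7' >/dev/null
python3 -m inch '0.25 0.26 0 0 0.7;0.25 0.26 0 0 0.7;0.15 0.17 0 0 0.7;0.07 0.08 0 0 0.7;0 0 0 0 0.7;0 0 0 0 0.7;0 0 0 0 0.7;0 0 0 0 0.7' >/dev/null
python3 g.py o2 .015
python3 - <<'E'
from h import *
w=capture("wrist");im=w["color"];hsv=cv2.cvtColor(im,cv2.COLOR_BGR2HSV)
print(proj(w,(.5394,-.2896,.088)))
m=cv2.inRange(hsv,(5,200,110),(14,255,255));n,l,st,ce=cv2.connectedComponentsWithStats(m)
print([(st[i].tolist(),ce[i].round(1).tolist(),ray(w,*ce[i],.085).round(4).tolist()) for i in range(1,n) if st[i][4]>200])
E
```

```text
t 25.0 tcp [ 0.5392 -0.2891  0.1814] [-1.7999e+02 -1.0000e-02 -4.9920e+01] w 0.0613
now-axes [0.003 0.002 1.11 ] after-spin axes [3.00e-03 1.00e-03 1.11e+00] spin 0.0002
[317.14389713 185.97505078]
[]
```

```bash
python3 -m inch '0.003 0 0.1 0 0.7;0 0 0.2 0 0.7;0 0 0.2 0 0.7;0 0 0.2 0 0.7;0 0 0.2 0 0.7;0 0 0.1 0 0.7;0 0 0.05 0 0.7;0 0 0 0 0.7' 
python3 -m inch '0 0 0.04 0 0;0 0 0.03 0 0;0 0 0 0 0;0 0 0 0 0;0 0 0 0 0;0 0 0 0 0;0 0 0 0 0;0 0 0 0 0' 15; python3 g.py o2 .015
```

```text
time_s: 26.05
tcp_pos: [0.5393, -0.2902, 0.0238]
eef_rot: [180.0, 0.0, -50.0]
contact_force: [0.7, 0.4, 1.4]
gripper_width: 0.0612
gripper_force: 0.0
time_s: 27.05
tcp_pos: [0.5393, -0.2902, 0.0134]
eef_rot: [-180.0, -0.0, -50.0]
contact_force: [-0.3, 0.5, 0.5]
gripper_width: 0.0282
gripper_force: 15.0
t 27.05 tcp [ 0.5393 -0.2902  0.0134] [-1.7999e+02 -1.0000e-02 -4.9990e+01] w 0.0282
now-axes [-0.003 -0.003 -0.011] after-spin axes [-0.003 -0.003 -0.011] spin 0.0
```

Width is 28 mm on the 30 mm handle, which is good. Lift to 0.15 and carry to seat n2.

```bash
python3 -m inch '0 0 -0.03 0 0;0 0 -0.07 0 0;0 0 -0.15 0 0;0 0 -0.2 0 0;0 0 -0.2 0 0;0 0 -0.2 0 0;0 0 -0.06 0 0;0 0 0 0 0' 20
python3 g.py n2 .15
```

```text
time_s: 28.05
tcp_pos: [0.5394, -0.2902, 0.1504]
eef_rot: [-179.9, -0.0, -50.0]
contact_force: [-0.3, 0.4, -0.2]
gripper_width: 0.0284
gripper_force: 20.0
t 28.05 tcp [ 0.5394 -0.2902  0.1504] [-1.7994e+02 -5.0000e-02 -5.0000e+01] w 0.0284
now-axes [-2.489e+00 -1.988e+00  2.000e-03] after-spin axes [-1.912e+00 -2.548e+00  2.000e-03] spin -0.0403
```

```bash
python3 -m inch '0 0 0 -0.013 0;0 0 0 -0.014 0;0 0 0 -0.0133 0;-0.08 -0.11 0 0 0;-0.16 -0.21 0 0 0;-0.17 -0.228 0 0 0;-0.17 -0.228 0 0 0;-0.17 -0.228 0 0 0' >/dev/null
python3 -m inch '-0.17 -0.228 0 0 0;-0.17 -0.228 0 0 0;-0.17 -0.228 0 0 0;-0.17 -0.228 0 0 0;-0.17 -0.228 0 0 0;-0.17 -0.228 0 0 0;-0.1 -0.12 0 0 0;-0.042 -0.056 0 0 0' >/dev/null
python3 -m inch '0 0 0 0 0;0 0 0 0 0;0 0 0.1 0 0;0 0 0.2 0 0;0 0 0.2 0 0;0 0 0.2 0 0;0 0 0.05 0 0;0 0 0 0 0' 
python3 g.py n2 .0134
```

```text
time_s: 31.05
tcp_pos: [0.5275, 0.187, 0.037]
eef_rot: [179.9, 0.0, -35.5]
contact_force: [0.0, 0.2, -0.5]
gripper_width: 0.0281
gripper_force: 20.0
t 31.05 tcp [0.5275 0.187  0.037 ] [ 1.7994e+02  1.0000e-02 -3.5510e+01] w 0.0281
now-axes [-0.    -0.004  0.157] after-spin axes [-0.    -0.004  0.157] spin -0.0
```

```bash
python3 -m inch '0 0 0.06 0 0;0 0 0.05 0 0;0 0 0.03 0 0;0 0 0.01 0 0;0 0 0.005 0 0;0 0 0 0 0;0 0 0 0 0;0 0 0 0 0' 
python3 -m inch '0 0 0.003 0 0;0 0 0 0 0.5;0 0 0 0 0.6;0 0 0 0 0.6;0 0 0 0 0.6;0 0 0 0 0.6;0 0 0 0 0.6;0 0 0 0 0.6'
python3 -m inch '0 0 -0.05 0 0.6;0 0 -0.15 0 0.6;0 0 -0.25 0 0.6;0 0 -0.3 0 0.8;0 0 -0.2 0 1;0 0 -0.1 0 1;0 0 0 0 1;0 0 0 0 1' >/dev/null ; python3 g.py o1 .17
```

```text
time_s: 32.05
tcp_pos: [0.5276, 0.1875, 0.0141]
eef_rot: [-180.0, -0.0, -35.5]
contact_force: [0.2, 0.5, -0.3]
gripper_width: 0.0283
gripper_force: 20.0
time_s: 33.05
tcp_pos: [0.5276, 0.1875, 0.0135]
eef_rot: [180.0, -0.0, -35.5]
contact_force: [-0.2, 0.4, -0.2]
gripper_width: 0.0524
gripper_force: 0.0
t 34.05 tcp [0.5267 0.1871 0.1696] [ 1.7988e+02  6.0000e-02 -3.5500e+01] w 0.0875
now-axes [2.379 2.658 0.   ] after-spin axes [ 2.969  1.978 -0.003] spin 0.0403
```

```bash
python3 -m inch '0 0 0 0.02 1;0 0 0 0.0203 1;0.15 0.1 0 0 1;0.3 0.2 0 0 1;0.3 0.2 0 0 1;0.3 0.2 0 0 1;0.3 0.2 0 0 1;0.3 0.2 0 0 1' >/dev/null
python3 -m inch '0.3 0.2 0 0 1;0.3 0.2 0 0 1;0.3 0.2 0 0 1;0.25 0.16 0 0 1;0.12 0.08 0 0 1;0.05 0.04 0 0 1;0 0 0 0 1;0 0 0 0 1' >/dev/null
python3 g.py o1 .03
python3 - <<'E'
from h import *
w=capture("wrist");im=w["color"];
m=cv2.inRange(cv2.cvtColor(im,cv2.COLOR_BGR2HSV),(0,0,0),(180,255,70))[100:226,240:400];
m[:]=cv2.morphologyEx(m,cv2.MORPH_OPEN,np.ones((5,5)))
n,l,st,ce=cv2.connectedComponentsWithStats(m);print(st[1:].tolist(),ce[1:].round(1).tolist())
for z in(.014,.056,.072):print(proj(w,(.5857,-.3448,z))-[240,100])
E
```

```text
t 36.05 tcp [ 0.5866 -0.3435  0.1712] [-179.99   -0.    -49.93] w 0.0876
now-axes [0.003 0.011 0.942] after-spin axes [0.003 0.01  0.942] spin 0.0002
[[37, 45, 85, 81, 4773], [100, 109, 19, 15, 208]] [[76.6, 80.7], [109.9, 115.7]]
[78.38122546 70.90840569]
[78.62394672 80.19594808]
[78.73379749 84.39930327]
```

The bottle's outline is centred on the prediction. Descending to grip the body.

```bash
python3 -m inch '0.003 0.011 0.1 0 1;0 0 0.2 0 1;0 0 0.2 0 1;0 0 0.2 0 1;0 0 0.2 0 1;0 0 0.08 0 1;0 0 0.05 0 1;0 0 0 0 1' 
python3 -m inch '0 0 0.05 0 1;0 0 0.05 0 1;0 0 0.03 0 1;0 0 0.03 0 1;0 0 0 0 1;0 0 0 0 0;0 0 0 0 0;0 0 0 0 0' 15
python3 -m inch '0 0 0 0 0;0 0 0 0 0;0 0 0 0 0;0 0 0 0 0;0 0 0 0 0;0 0 0 0 0;0 0 0 0 0;0 0 0 0 0' 25
```

```text
time_s: 37.1
tcp_pos: [0.5857, -0.3461, 0.0168]
eef_rot: [-180.0, -0.0, -50.0]
contact_force: [0.4, -0.5, 0.3]
gripper_width: 0.0879
gripper_force: 0.0
time_s: 38.1
tcp_pos: [0.5856, -0.3461, -0.0072]
eef_rot: [-180.0, -0.0, -50.0]
contact_force: [-1.1, -1.1, -0.5]
gripper_width: 0.0633
gripper_force: 0.0
time_s: 39.1
tcp_pos: [0.5855, -0.3461, -0.0073]
eef_rot: [180.0, -0.0, -50.0]
contact_force: [-0.7, 0.2, 2.4]
gripper_width: 0.0493
gripper_force: 24.5
```

```bash
python3 -m inch '0 0 -0.03 0 0;0 0 -0.07 0 0;0 0 -0.15 0 0;0 0 -0.2 0 0;0 0 -0.2 0 0;0 0 -0.2 0 0;0 0 -0.06 0 0;0 0 0 0 0' 30
python3 g.py n3 .13
```

```text
time_s: 40.1
tcp_pos: [0.5857, -0.346, 0.1296]
eef_rot: [-179.9, -0.0, -50.0]
contact_force: [-0.1, -0.0, -2.8]
gripper_width: 0.049
gripper_force: 29.5
t 40.1 tcp [ 0.5857 -0.346   0.1296] [-1.7995e+02 -5.0000e-02 -5.0000e+01] w 0.049
now-axes [-3.437 -1.87  -0.004] after-spin axes [-2.859 -2.672 -0.003] spin -0.0403
```

```bash
python3 -m inch '0 0 0 -0.013 0;0 0 0 -0.014 0;0 0 0 -0.0133 0;-0.1 -0.09 0 0 0;-0.2 -0.19 0 0 0;-0.2 -0.187 0 0 0;-0.2 -0.187 0 0 0;-0.2 -0.187 0 0 0' >/dev/null
python3 -m inch '-0.2 -0.187 0 0 0;-0.2 -0.187 0 0 0;-0.2 -0.187 0 0 0;-0.2 -0.187 0 0 0;-0.2 -0.187 0 0 0;-0.2 -0.187 0 0 0;-0.2 -0.187 0 0 0;-0.2 -0.187 0 0 0' >/dev/null
python3 -m inch '-0.2 -0.187 0 0 0;-0.11 -0.1 0 0 0;-0.049 -0.048 0 0 0;0 0 0 0 0;0 0 0 0 0;0 0 0 0 0;0 0 0 0 0;0 0 0 0 0' 
python3 g.py n3 .013
```

```text
time_s: 43.1
tcp_pos: [0.4691, 0.2289, 0.1291]
eef_rot: [-180.0, -0.0, -35.5]
contact_force: [0.6, -0.7, -0.2]
gripper_width: 0.049
gripper_force: 29.5
t 43.1 tcp [0.4691 0.2289 0.1291] [-180.     -0.    -35.52] w 0.049
now-axes [-0.001 -0.002  0.774] after-spin axes [-0.001 -0.003  0.774] spin -0.0001
```

```bash
python3 -m inch '0 0 0.1 0 0;0 0 0.2 0 0;0 0 0.2 0 0;0 0 0.2 0 0;0 0 0.1 0 0;0 0 0.05 0 0;0 0 0.03 0 0;0 0 0 0 0'
python3 -m inch '0 0 0.01 0 0;0 0 0.01 0 0;0 0 0.005 0 0;0 0 0 0 0;0 0 0 0 0;0 0 0 0 0;0 0 0 0 0;0 0 0 0 0'
```

```text
time_s: 44.1
tcp_pos: [0.4692, 0.2295, -0.0026]
eef_rot: [-180.0, -0.0, -35.5]
contact_force: [-0.4, -0.0, -1.3]
gripper_width: 0.0489
gripper_force: 29.5
time_s: 45.1
tcp_pos: [0.469, 0.2292, -0.0067]
eef_rot: [180.0, -0.0, -35.5]
contact_force: [-0.0, 0.7, -1.4]
gripper_width: 0.0488
gripper_force: 29.5
```

```bash
python3 -m inch '0 0 0.004 0 0;0 0 0 0 0.7;0 0 0 0 1;0 0 0 0 1;0 0 0 0 1;0 0 0 0 1;0 0 0 0 1;0 0 0 0 1'
python3 -m inch '0 0 -0.05 0 1;0 0 -0.15 0 1;0 0 -0.25 0 1;0 0 -0.3 0 0.8;0 0 -0.2 0 0.8;0 0 -0.1 0 0.8;0 0 0 0 0.8;0 0 0 0 0.8' ; python3 g.py o4 .15
```

```text
time_s: 46.1
tcp_pos: [0.4689, 0.2292, -0.0073]
eef_rot: [-180.0, 0.0, -35.5]
contact_force: [-1.5, 0.1, 0.4]
gripper_width: 0.088
gripper_force: 0.0
time_s: 47.1
tcp_pos: [0.4682, 0.2287, 0.1489]
eef_rot: [179.9, 0.0, -35.5]
contact_force: [-0.7, -0.1, -0.4]
gripper_width: 0.0702
gripper_force: 0.0
t 47.1 tcp [0.4682 0.2287 0.1489] [ 1.7988e+02  4.0000e-02 -3.5500e+01] w 0.0702
now-axes [ 1.464  2.298 -0.004] after-spin axes [ 1.992  1.858 -0.008] spin 0.0403
```

```bash
python3 -m inch '0 0 0 0.02 0.8;0 0 0 0.0203 0.8;0.1 0.09 0 0 0.8;0.2 0.19 0 0 0.8;0.24 0.224 0 0 0.8;0.24 0.224 0 0 0.8;0.24 0.224 0 0 0.8;0.24 0.224 0 0 0.8' >/dev/null
python3 -m inch '0.24 0.224 0 0 0.8;0.24 0.224 0 0 0.8;0.14 0.13 0 0 0.8;0.08 0.07 0 0 0.8;0.03 0.03 0 0 0.8;0 0 0 0 0.8;0 0 0 0 0.8;0 0 0 0 0.8' >/dev/null
python3 g.py o4 .02
python3 - <<'E'
from h import *
w=capture("wrist");im=w["color"].copy()
q=proj(w,(.4468,-.1794,.039));print(q);cv2.circle(im,tuple(int(a) for a in q),3,(0,0,255),1)
cv2.imwrite("pics/w7.png",cv2.resize(im[80:330,160:480],None,fx=2,fy=2))
E
```

```text
t 49.1 tcp [ 0.448  -0.1775  0.1503] [-1.7999e+02 -1.0000e-02 -4.9920e+01] w 0.0702
now-axes [0.004 0.014 0.869] after-spin axes [0.004 0.014 0.869] spin 0.0002
[319.32320705 180.97655945]
```

View pics/w7.png

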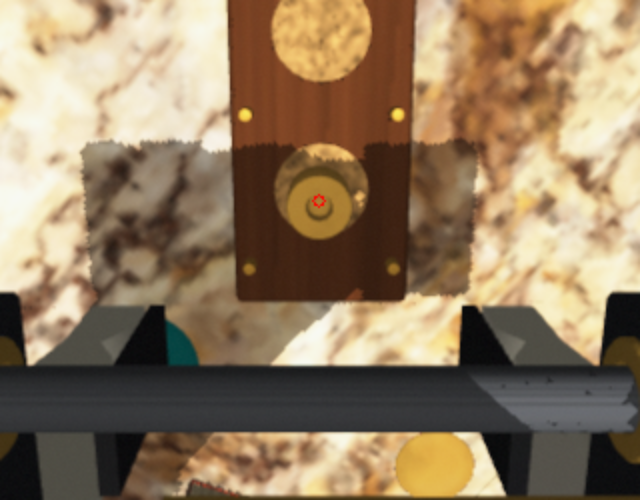

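The sharpener is centred at (319,206) in the crop, against a prediction of (319,201), so it is on target to about 2 mm. Descend and grip.

```bash
python3 -m inch '0 0.014 0.1 0 0.8;0 0 0.2 0 0.8;0 0 0.2 0 0.8;0 0 0.2 0 0.8;0 0 0.2 0 0.8;0 0 0.06 0 0.8;0 0 0.03 0 0.8;0 0 0 0 0.8' 
python3 -m inch '0 0 0.03 0 0.8;0 0 0.03 0 0.8;0 0 0.03 0 0.8;0 0 0 0 0.8;0 0 0 0 0;0 0 0 0 0;0 0 0 0 0;0 0 0 0 0' 15
python3 -m inch '0 0 0 0 0;0 0 0 0 0;0 0 0 0 0;0 0 0 0 0;0 0 0 0 0;0 0 0 0 0;0 0 0 0 0;0 0 0 0 0' 25
```

```text
time_s: 50.15
tcp_pos: [0.4466, -0.1796, 0.0021]
eef_rot: [-180.0, -0.0, -50.0]
contact_force: [-0.4, 0.0, 0.3]
gripper_width: 0.07
gripper_force: 0.0
time_s: 51.15
tcp_pos: [0.4463, -0.1796, -0.0117]
eef_rot: [-180.0, -0.0, -50.0]
contact_force: [0.1, 0.1, -0.7]
gripper_width: 0.0354
gripper_force: 0.0
time_s: 52.15
tcp_pos: [0.4462, -0.1795, -0.0118]
eef_rot: [-180.0, -0.0, -50.0]
contact_force: [-0.3, 0.2, 0.3]
gripper_width: 0.0282
gripper_force: 25.0
```

```bash
python3 -m inch '0 0 -0.03 0 0;0 0 -0.07 0 0;0 0 -0.15 0 0;0 0 -0.2 0 0;0 0 -0.2 0 0;0 0 -0.2 0 0;0 0 -0.1 0 0;0 0 0 0 0' 
python3 g.py n4 .13
```

```text
time_s: 53.15
tcp_pos: [0.4468, -0.1795, 0.1316]
eef_rot: [-179.9, -0.1, -50.0]
contact_force: [-0.4, 0.3, -0.7]
gripper_width: 0.0285
gripper_force: 25.0
t 53.15 tcp [ 0.4468 -0.1795  0.1316] [-1.799e+02 -8.000e-02 -4.999e+01] w 0.0285
now-axes [-2.456 -1.746  0.01 ] after-spin axes [-1.941 -2.305  0.011] spin -0.0403
```

```bash
python3 -m inch '0 0 0 -0.013 0;0 0 0 -0.014 0;0 0 0 -0.0133 0;-0.08 -0.1 0 0 0;-0.16 -0.19 0 0 0;-0.174 -0.207 0 0 0;-0.174 -0.207 0 0 0;-0.174 -0.207 0 0 0' >/dev/null
python3 -m inch '-0.174 -0.207 0 0 0;-0.174 -0.207 0 0 0;-0.174 -0.207 0 0 0;-0.174 -0.207 0 0 0;-0.174 -0.207 0 0 0;-0.174 -0.207 0 0 0;-0.095 -0.11 0 0 0;-0.04 -0.042 0 0 0' >/dev/null
python3 -m inch '0 0 0 0 0;0 0 0 0 0;0 0 0.1 0 0;0 0 0.2 0 0;0 0 0.2 0 0;0 0 0.2 0 0;0 0 0.08 0 0;0 0 0 0 0' 
python3 g.py n4 -.0118
```

```text
time_s: 56.15
tcp_pos: [0.4096, 0.2702, 0.013]
eef_rot: [179.9, -0.0, -35.5]
contact_force: [0.4, -0.3, -0.1]
gripper_width: 0.0283
gripper_force: 25.0
t 56.15 tcp [0.4096 0.2702 0.013 ] [ 1.7989e+02 -1.0000e-02 -3.5510e+01] w 0.0283
now-axes [ 0.001 -0.009  0.166] after-spin axes [ 0.001 -0.008  0.166] spin -0.0
```

```bash
python3 -m inch '0 0 0.07 0 0;0 0 0.05 0 0;0 0 0.025 0 0;0 0 0.01 0 0;0 0 0.005 0 0;0 0 0 0 0;0 0 0 0 0;0 0 0 0 0'
python3 -m inch '0 0 0.004 0 0;0 0 0 0 0.5;0 0 0 0 0.7;0 0 0 0 0.7;0 0 0 0 0.7;0 0 0 0 0.7;0 0 0 0 0.7;0 0 0 0 0.7'
python3 -m inch '0 0 -0.05 0 0.7;0 0 -0.15 0 0.7;0 0 -0.3 0 0.7;0 0 -0.35 0 0.7;0 0 -0.3 0 0.7;0 0 -0.1 0 0.7;0 0 0 0 0.7;0 0 0 0 0.7'
```

```text
time_s: 57.15
tcp_pos: [0.4099, 0.2711, -0.0102]
eef_rot: [-180.0, -0.0, -35.5]
contact_force: [0.4, -0.7, -1.4]
gripper_width: 0.0282
gripper_force: 25.0
time_s: 58.15
tcp_pos: [0.4099, 0.271, -0.0109]
eef_rot: [-180.0, -0.0, -35.5]
contact_force: [0.6, 0.2, -0.4]
gripper_width: 0.0613
gripper_force: 0.0
time_s: 59.15
tcp_pos: [0.4092, 0.2703, 0.1753]
eef_rot: [179.9, 0.0, -35.5]
contact_force: [-0.2, -0.7, -0.6]
gripper_width: 0.0612
gripper_force: 0.0
```

```bash
python3 -m inch '0.1 0.15 -0.1 0 0.7;0.21 0.3 0 0 0.7;0.21 0.3 0 0 0.7;0.21 0.3 0 0 0.7;0.21 0.3 0 0 0.7;0.21 0.3 0 0 0.7;0.21 0.3 0 0 0.7;0.1 0.15 0 0 0.7' >/dev/null
python3 - <<'E'
from h import *
c=capture("top");s=capture("scene");im=c["color"].copy();sm=s["color"].copy()
for n,h in(("n1",.093),("n2",.074),("n3",.058),("n4",.025)):
    for I,C in((im,c),(sm,s)):
        q=proj(C,(*T[n],.014+h));print(n,q.round(1));cv2.circle(I,tuple(int(round(a)) for a in q),1,(0,0,255),-1)
cv2.imwrite("pics/end.png",np.hstack([cv2.resize(im[160:270,190:340],(400,293)),cv2.resize(sm[140:250,180:330],(400,293))]))
E
```

```text
n1 [255.4 184.6]
n1 [282.5 160.6]
n2 [241.5 204.2]
n2 [258.2 170.3]
n3 [227.7 223.4]
n3 [233.5 179.2]
n4 [215.  242.5]
n4 [209.4 193. ]
```

View pics/end.png

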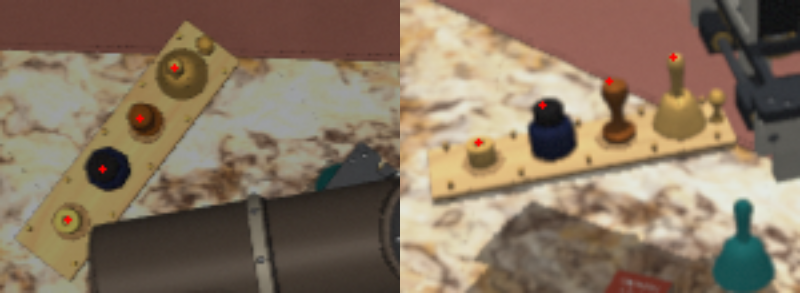

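All four stand upright on their seats in the right order, with the marked tops within about 3 mm (bell (175,68), stamp (140,118), ink bottle (103,169), sharpener (67,220) in the left crop). The gripper is clear of everything.

```bash
python3 -c "
from plant import *
print(close_job())"
```

```text
the job is handed in; nothing more can be done
None
```

The job is handed in after about 60 s of the 112 s: bell, hand stamp, ink bottle and sharpener stand upright in that order from the knob on the new rack, by my last camera check within about 3 mm of their seat centres; no verdict was returned, and I moved well clear of the bystanders but did not re-measure them at the end.

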